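# Square up and hold the leaning side of a doll display case

## Robot

A 6-joint arm with a two-finger parallel gripper is mounted at the origin on the work surface. World frame = base frame: x ahead of the robot, y to its left, z up, the work surface at z = 0. Lengths are in mm, angles in rad, forces in N, time in s.
With the tool pointing down it reaches from about 275 to 750 mm from the base axis. Payload 10.2 kg.
Tool frame: the origin (TCP) lies midway between the tips of the shut fingers; the grasp point (between the pads) lies 19 mm behind it; z points along the fingers, y is the direction in which the jaws open and shut (so a half turn about z gives the same grasp; the last joint's range is limited). The gripper opens to 85 mm and grips with 20 to 120 N. Pads are 22 mm wide; open, the fingers measure 114 mm over their backs; the gripper's body (76 mm by 85 mm) begins 54 mm behind the grasp point. The pads swing forward as they close: fully open they stand 13 mm farther back than shut.
Start: joints at [1.031, 0.313, 1.498, -0, 1.331, -0.223], TCP at [163.565, 498.876, 231.294] pointing down, gripper open.
Joint ranges: [-2.94, 2.94], [-0.97, 2.17], [0.19, 2.56], [-1.23, 4.37], [0.02, 3.11], [-2.88, 2.88]. Speed limits (rad/s): [2.39, 2.39, 3.01, 3.14, 3.14, 3.14].

## Interface

Orientations are given as a unit quaternion [w, x, y, z].
In Python, from rig import sense, optics, ctrl gives the robot as it stands.
- The arm moves only by the tool play_rows, never from a script. Its argument "plan" is a list of rows, each a list of 7 numbers: the shift along the world's x, y, z in mm, then the turn, a rotation vector about the world's x, y, z in rad, then the opening, from -1 (shut) to 1 (fully open), so that 0 is half open. A call has 1 to 5 rows; each row shifts and turns the pose as measured when the row begins; what a row does not reach is not made up. A row lasts 1/12 s, in which the tool goes at most 41.7 mm and 7.16 degrees, less where a joint would pass 70% of its speed; a pose out of reach is approached as far as the arm can. A call is refused whole if a number of a shift passes 41.7 or a number of a turn 0.125, either way. A call with a gripper value outside its range is refused whole. The fingers move at their own pace and stop on an object; "grip_force" is the grip in N (left out, the last holds). Time passes only in rows, so rows that do not move let the fingers close. It gives the time, the measured TCP pose, the force and the opening at its end, in the units of the state.
- sense(): the state, without advancing time (a new reading comes with each control period).
- optics.capture(name): name is "side" or "top"; returns a dict with "img" (420x560x3 uint8, blue, green, red), "fx", "fy", "cx", "cy" (pixels), "world_to_cam" (4x4, takes a point from world to camera coordinates). Camera axes: x right, y up, looking along -z (the intrinsics and any distortion apply to the point x, -y, -z); pixel columns grow to the right and rows downward; lengths in mm; the calibration is good to about 2 mm. A picture is of the moment at which its call begins. There is no depth.
- ctrl.finish_job(): hands the job in, once; it reports no verdict.
The state is a dict: "time_s": time; "joints": joint angles; "dq": joint speeds; "tau": joint torques, N m; "eef_pos": TCP position; "ee_rot": TCP orientation; "force": force on the tool from outside, world axes, zero at the start; "wrist_torque": the same for the moment, N m; "grip_width": opening from 0.0 (shut) to 1.0 (fully open).
Only numpy, scipy, OpenCV 4.12 (cv2) and the standard library are available. Lean on these libraries where they do the work, as an engineer would, in place of code of your own. Each camera call takes 0.05 s, during which the arm holds its last target. There are 200 camera calls.

## Task

One side board of the little plywood display case has just been glued and screwed to the base, but the screws went in askew and pull it inward. Take the aluminium assembly square, set it, standing as it is, in the inside corner between the base and that side, and press it in until one leg lies flat on the base and the other flat against the side, bringing the side upright but not forcing it past square. Finish while still gripping the square and keeping it pressed against both boards, holding the side square, and leave the other things on the bench alone.

Things in the scene. Friction and masses are not known exactly. Their poses are not given: they have to be found in the camera images.
- square: Assembly square: plain aluminium L, 24 mm thick, about 0.28 kg, both legs 150 mm long outside and 32 mm wide. It stands on one leg (the foot); the other rises at the foot's one end, the heel. Outside corner cut back 12 mm at 45 degrees. Origin: middle of the foot's underside. Axes: x across the thickness, y along the foot from toe to heel and out through the upright leg's outer face, z up.
- square_grip (a point): A place to grip the square across its 24 mm thickness from above: inside the foot, mid-thickness, 16 mm above the underside, 95 mm from the outer face of the upright leg (63 mm from its inner face), 55 mm from the toe. Axes as square.
- square_heel (a point): The square's outside corner point, where the planes of its two outer faces meet, mid-thickness. Axes as square.
- square_toe (a point): Free end of the square's foot, at the underside, mid-thickness, 150 mm from square_heel. Axes as square.
- square_tip (a point): Top end of the square's upright leg, on its outer face, mid-thickness, 150 mm above square_heel. Axes as square.
- case: The display case so far: plywood base 140 x 280 x 15 mm, two 12 mm sides, screwed between four low cleats (2 mm below the base's top) on a 220 x 400 x 12 mm building board that does not move. Origin: under the building board's middle, at bench level, 140 mm from the corner line; axes as corner.
- corner (a point): Middle of the inside corner line between the case's base and its leaning side, on the base's top face, 27 mm above the bench. Axes: x along the corner line (boards reach 70 mm either way), y level, out of the case through the leaning side, z up. The case is open at front, back and top; the other side, fast and upright, stands 280 mm from here towards -y, also 160 mm above the base.
- side_top (a point): Top edge of the leaning side board, on its inner face, mid-depth, 160 mm from the corner line. The board is 140 mm deep, 12 mm thick. Axes: x along the corner line, y out through the board, z up its inner face. It turns stiffly about the corner line: pushing it out at the top takes about 3 N at first and 5 N when upright; let go, it springs part of the way back. Over 40 N low down forces it past square.
- side_hinge (a joint): Lean of the side board in rad: 0 square to the base, positive leaning inward over the base, negative leaning outward past square. Starts between 0.05 and 0.12.
- glue: Bystander: white glue bottle, 56 mm across, 150 mm tall, loose, upright; origin under its centre. It stands about 185 mm from the square, nearer or farther from the robot.
- brush_jar: Bystander: glass jar with brushes, 72 mm across, 190 mm tall with the brushes, loose; origin under its centre.
- hammer: Bystander: hammer lying on the bench to the right of the square and the glue, 240 mm long, loose.
- case_top: Bystander: the case's plywood top, 140 x 304 x 12 mm, lying flat on the bench to the left, loose; origin under its centre.

How it is judged (in metres and radians):
At the end, for the whole second after the job is handed in: Square gripped, at rest: heel and toe within 3 mm of the base, bottom and top of its upright leg within 3 mm of the side, within the boards' depth, straight across the corner within 0.06 rad, over 1 N on each board; side square within 0.02 rad (z of each of square_heel, square_toe in the frame of corner below 0.003 m and y of square_heel in the frame of corner above -0.003 m and y of square_tip in the frame of side_top above -0.003 m and x of square_heel in the frame of corner between -0.058 and 0.058 m and angle between the x axis of square_heel and the x axis of corner, either way round below 0.06 rad and value of joint side_hinge between -0.02 and 0.02 rad and contact force between square and case_c5 above 1 N and contact force between square and side_hinge_c0 above 1 N and contact force between square and the fingers above 2 N and linear speed of square below 0.02 m/s); the arm keeps its last pose, push and grip.
It fails at once if the glue bottle is pushed away by more than 20 mm (distance of glue from where it was at the start of the episode above 0.02 m).
It fails at once if the brush jar is pushed away by more than 20 mm (distance of brush_jar from where it was at the start of the episode above 0.02 m).
It fails at once if the hammer is pushed away by more than 20 mm (distance of hammer from where it was at the start of the episode above 0.02 m).
It fails at once if the case top is pushed away by more than 20 mm (distance of case_top from where it was at the start of the episode above 0.02 m).
It fails at once if the side is forced more than 0.045 rad past square (value of joint side_hinge below -0.045 rad).
It also fails if it takes over 51 s, if anything falls off the work surface, if the arm or the gripper's body presses on something with over 40 N, if the wrist force passes 120 N, or if a joint passes its speed limit or range.

## Working session

There is one attempt and no reset: what is moved stays moved. The work goes in short steps, Python scripts to look and compute and a tool call to move; the robot and the scene stay as the last step left them, time stands still between calls to the robot, and variables do not carry over. Pictures are saved under pics/ and viewed, about 8 in all and at most 12, crops included, and the job is handed in when it is done.

Besides the shell and the picture viewer there is one more tool, called after "Emit:" as name(argument=value, ...), one argument or row to a line, values as JSON. play_rows: Moves the arm, as the interface text tells. Its arguments: {"type":"object","properties":{"plan":{"type":"array"},"grip_force":{"type":"number"}},"required":["plan"]}

```bash
mkdir -p pics; ls; python3 - <<'E'
from rig import sense, optics
import cv2,numpy as np,pickle
s=sense();print(s)
for n in("side","top"):
    c=optics.capture(n);cv2.imwrite(f"pics/{n}0.png",c["img"]);print(n,{k:v for k,v in c.items() if k!="img"})
    pickle.dump(c,open(f"{n}0.pkl","wb"))
E
```

```text
pics
{'time_s': 0.0, 'joints': array([ 1.03057960e+00,  3.13459123e-01,  1.49844531e+00,  6.10352136e-07,
        1.33097777e+00, -2.23364563e-01]), 'dq': array([ 7.81867949e-05,  2.96430286e-04, -7.18163812e-04, -3.35112807e-04,
        2.05868356e-04,  9.41033914e-04]), 'tau': array([-7.57495727e-04, -4.12273800e+01, -2.59734195e+01, -3.51078988e-04,
        4.26922154e-03, -2.21862507e-06]), 'eef_pos': array([163.43753838, 498.64442864, 230.72730513]), 'ee_rot': array([-2.40507214e-04,  1.57764232e-01,  9.87476598e-01, -5.98240340e-04]), 'force': array([0.11549925, 1.06426971, 0.33328095]), 'wrist_torque': array([ 0.0135504 ,  0.02538875, -0.02693056]), 'grip_width': 0.995746457303223}
side {'fx': 497.68458805868545, 'fy': 497.68458805868545, 'cx': 284.23973438317336, 'cy': 213.5521551835642, 'world_to_cam': array([[ 9.60367952e-01, -2.78731432e-01, -1.47840168e-03,
        -5.55686947e+02],
       [ 2.17439950e-01,  7.45848853e-01,  6.29626362e-01,
        -2.22145905e+02],
       [-1.74393993e-01, -6.04994443e-01,  7.76896685e-01,
        -1.33924539e+03],
       [ 0.00000000e+00,  0.00000000e+00,  0.00000000e+00,
         1.00000000e+00]])}
top {'fx': 431.4231537497185, 'fy': 431.4231537497185, 'cx': 279.19402950233143, 'cy': 202.60719336166818, 'world_to_cam': array([[-2.03474370e-02, -9.99594446e-01, -1.99230023e-02,
         4.30587016e+01],
       [ 9.95251487e-01, -2.21481738e-02,  9.47836316e-02,
        -5.85723797e+02],
       [-9.51864498e-02, -1.78997937e-02,  9.95298517e-01,
        -1.30083571e+03],
       [ 0.00000000e+00,  0.00000000e+00,  0.00000000e+00,
         1.00000000e+00]])}
```

View pics/top0.png

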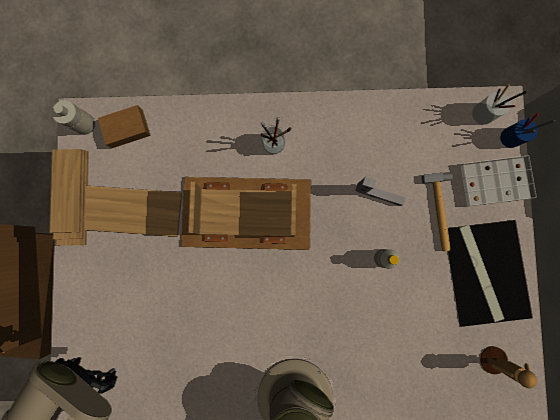

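View pics/side0.png

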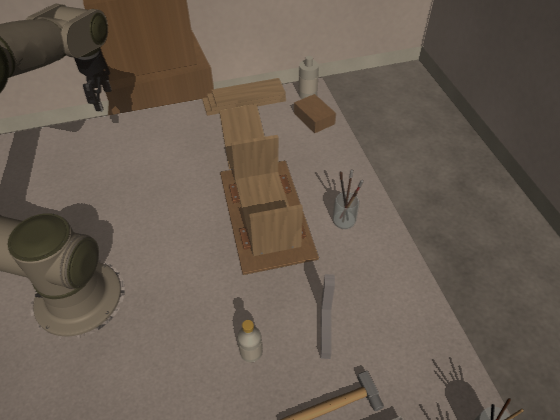

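The top view shows the case at about (246,213) px, the square at (380,192), the glue at (390,260), the hammer at (438,210) and the jar at (272,138). I'll enlarge the area of the case and square.

```bash
python3 - <<'E'
import cv2,numpy as np
t=cv2.imread("pics/top0.png");s=cv2.imread("pics/side0.png")
a=cv2.resize(t[160:265,170:420],None,fx=3.2,fy=3.2,interpolation=cv2.INTER_CUBIC)
b=cv2.resize(s[130:370,215:365],None,fx=2.5,fy=2.5,interpolation=cv2.INTER_CUBIC)
cv2.imwrite("pics/a.png",cv2.convertScaleAbs(a,alpha=1.5));cv2.imwrite("pics/b.png",cv2.convertScaleAbs(b,alpha=1.5))
E
```

```text
(no output)
```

View pics/a.png

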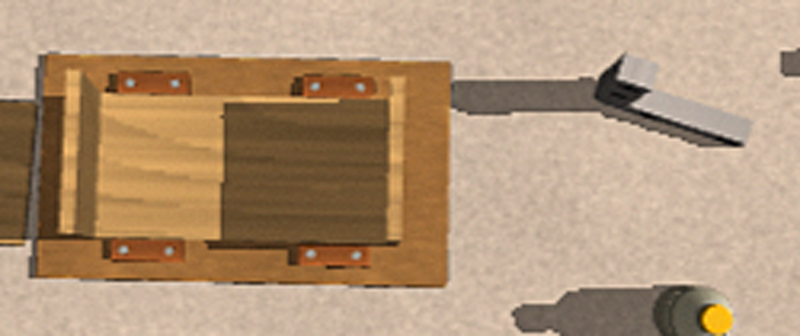

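View pics/b.png

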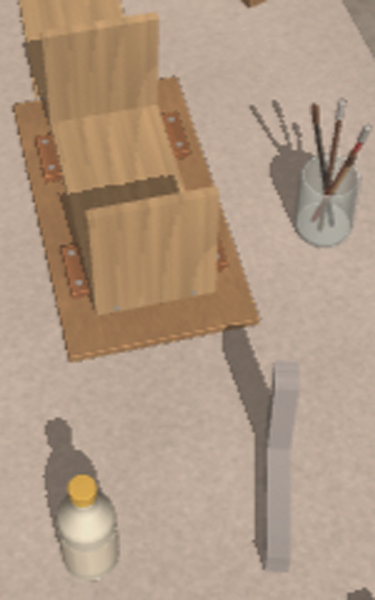

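The crops show the right side upright. The left side's inner face is at crop columns 82–98 and looks tilted in. The square's upright is at its left end (625,75) and the toe at (745,130). I'll turn these into positions.

```bash
cat > h.py <<'E'
import numpy as np,pickle
from scipy.spatial.transform import Rotation as R
def ray(c,u,v):
    W=c["world_to_cam"];d=np.array([(u-c["cx"])/c["fx"],-(v-c["cy"])/c["fy"],-1.])
    return -W[:3,:3].T@W[:3,3], W[:3,:3].T@d
def onz(c,u,v,z):
    o,d=ray(c,u,v);return o+d*(z-o[2])/d[2]
def proj(c,P):
    p=c["world_to_cam"][:3,:3]@np.asarray(P,float)+c["world_to_cam"][:3,3]
    return np.array([c["cx"]+c["fx"]*p[0]/-p[2],c["cy"]-c["fy"]*p[1]/-p[2]])
E
python3 - <<'E'
from h import *
np.set_printoptions(precision=1,suppress=True)
t=pickle.load(open("top0.pkl","rb"));s=pickle.load(open("side0.pkl","rb"))
T=lambda x,y,z:onz(t,170+(x+.5)/3.2-.5,160+(y+.5)/3.2-.5,z)
S=lambda x,y,z:onz(s,215+(x+.5)/2.5-.5,130+(y+.5)/2.5-.5,z)
print("camz",ray(t,0,0)[0],ray(s,0,0)[0])
for n,p in dict(bb=[(40,52,12),(450,62,12),(447,286,12),(35,277,12)],
 base=[(98,97,27),(95,238,27)],
 Ltop=[(62,70,187),(82,70,187),(62,233,187),(78,235,187)],
 Rtop=[(391,77,187),(405,77,187),(388,240,187),(402,242,187)],
 uptop=[(627,52,150),(658,66,150),(645,92,150),(613,80,150)],
 foottop=[(651,88,32),(750,119,32),(744,145,32),(640,108,32)],toe=[(742,147,0)]).items():
  print(n);print(np.array([T(*q) for q in p]))
print("side view")
for n,p in dict(bb=[(70,360,12),(260,320,12),(175,77,12),(13,105,12)],
 Rtop=[(86,210,187),(218,186,187)],Ltop=[(42,27,187),(158,13,187)],
 foottoe=[(266,568,32),(289,570,32)],toe0=[(289,572,0)],uptop=[(274,363,150),(299,363,150),(271,377,150),(297,377,150)]).items():
  print(n);print(np.array([S(*q) for q in p]))
E
```

```text
camz [ 460.     6.8 1351.1] [ 348.4 -799.4 1179.5]
bb
[[679.4 334.9  12. ]
 [660.  -68.   12. ]
 [442.3 -59.1  12. ]
 [459.  339.6  12. ]]
base
[[631.5 274.7  27. ]
 [495.1 278.   27. ]]
Ltop
[[634.7 273.1 187. ]
 [634.3 256.  187. ]
 [495.6 273.2 187. ]
 [493.7 259.6 187. ]]
Rtop
[[622.2  -7.7 187. ]
 [621.9 -19.6 187. ]
 [484.   -2.  187. ]
 [482.1 -13.8 187. ]]
uptop
[[ 644.6 -215.3  150. ]
 [ 631.6 -241.8  150. ]
 [ 609.  -229.5  150. ]
 [ 620.2 -202.1  150. ]]
foottop
[[ 627.4 -258.6   32. ]
 [ 595.4 -351.6   32. ]
 [ 570.6 -344.7   32. ]
 [ 608.3 -247.4   32. ]]
toe
[[ 571.3 -351.2    0. ]]
side view
bb
[[441.4 -62.8  12. ]
 [659.1 -71.1  12. ]
 [674.9 326.1  12. ]
 [458.9 335.8  12. ]]
Rtop
[[484.5  -1.8 187. ]
 [624.2  -9.  187. ]]
Ltop
[[500.  279.6 187. ]
 [636.4 264.9 187. ]]
foottoe
[[ 567.4 -357.    32. ]
 [ 588.  -365.1   32. ]]
toe0
[[ 594.  -354.9    0. ]]
uptop
[[ 619.3 -208.4  150. ]
 [ 642.6 -215.2  150. ]
 [ 611.4 -222.5  150. ]
 [ 635.4 -229.5  150. ]]
```

Estimates:
- **Case:** yaw about -0.044, corner at about (566,276). The left side leans in by about 0.11 rad.
- **Square:** yaw about -0.335, grip point at about (601,-299).

I'll move toward the square at travel height.

Emit:
play_rows(
  plan=[
    [20,-36,0,0,0,-0.08,1],
    [20,-36,0,0,0,-0.08,1],
    [20,-36,0,0,0,-0.08,1],
    [20,-36,0,0,0,-0.08,1],
    [20,-36,0,0,0,-0.08,1],
  ],
)

```text
time_s: 0.52
eef_pos: [260.8, 317.1, 228.0]
ee_rot: [-0.002, 0.353, 0.936, -0.001]
force: [1.2, -0.2, 0.5]
grip_width: 0.998
```

Emit:
play_rows(
  plan=[
    [20,-36,0,0,0,-0.08,1],
    [20,-36,0,0,0,-0.08,1],
    [20,-36,0,0,0,-0.08,1],
    [20,-36,0,0,0,-0.08,1],
    [20,-36,0,0,0,-0.08,1],
  ],
)

```text
time_s: 0.93
eef_pos: [359.0, 133.1, 227.7]
ee_rot: [-0.002, 0.539, 0.842, -0.001]
force: [2.0, 1.2, -0.3]
grip_width: 0.999
```

Emit:
play_rows(
  plan=[
    [20,-36,0,0,0,-0.08,1],
    [20,-36,0,0,0,-0.08,1],
    [20,-36,0,0,0,-0.08,1],
    [20,-36,0,0,0,-0.08,1],
    [20,-36,0,0,0,-0.08,1],
  ],
)

```text
time_s: 1.35
eef_pos: [457.3, -50.9, 227.5]
ee_rot: [-0.002, 0.704, 0.71, -0.0]
force: [0.9, 0.8, 0.1]
grip_width: 0.998
```

Emit:
play_rows(
  plan=[
    [20,-36,0,0,0,-0.08,1],
    [20,-36,0,0,0,-0.08,1],
    [20,-36,0,0,0,-0.08,1],
    [0,0,0,0,0,0,1],
    [0,0,0,0,0,0,1],
  ],
)

```text
time_s: 1.77
eef_pos: [517.8, -167.5, 224.2]
ee_rot: [-0.004, 0.792, 0.611, -0.001]
force: [-0.8, 0.6, -0.1]
grip_width: 0.999
```

Emit:
play_rows(
  plan=[
    [21,-33,0,0,0,-0.02,1],
    [21,-33,0,0,0,-0.02,1],
    [21,-33,0,0,0,-0.02,1],
    [21,-33,0,0,0,-0.02,1],
    [0,0,0,0,0,0,1],
  ],
)

```text
time_s: 2.18
eef_pos: [602.5, -299.5, 221.5]
ee_rot: [-0.008, 0.814, 0.58, -0.002]
force: [-0.1, -0.2, -0.9]
grip_width: 1.002
```

```bash
python3 - <<'E'
from rig import sense, optics
from h import *
import cv2
s=sense();print(s["eef_pos"],R.from_quat(s["ee_rot"],scalar_first=True).as_matrix())
ims=[]
for n,(x,y) in dict(side=(215,220),top=(320,130)).items():
    c=optics.capture(n);pickle.dump(c,open(n+"1.pkl","wb"));i=c["img"]
    ims.append(cv2.resize(i[y:y+150,x:x+150],(400,400),interpolation=cv2.INTER_CUBIC))
cv2.imwrite("pics/c1.png",cv2.convertScaleAbs(np.hstack(ims),alpha=1.5))
E
```

```text
[ 602.47072769 -299.45965967  221.45850521] [[ 0.32631447  0.94518843 -0.0117342 ]
 [ 0.94524405 -0.32620846  0.01008608]
 [ 0.00570545 -0.01438291 -0.99988028]]
```

View pics/c1.png

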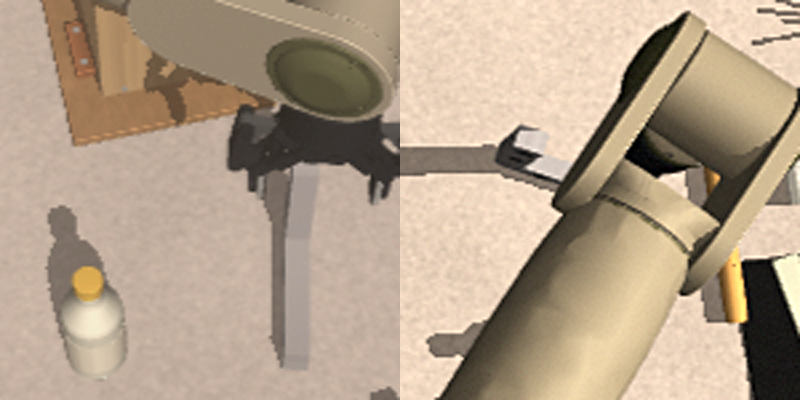

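Side crop: the gripper straddles the foot (about 295,175) and its jaws are in line across the thickness. The glue is well clear. I'll correct the small tilt and descend.

Emit:
play_rows(
  plan=[
    [0,0,-40,-0.01,-0.012,0,1],
    [0,0,-40,0,0,0,1],
    [-1,0,-40,0,0,0,1],
    [0,0,-20,0,0,0,1],
    [0,0,0,0,0,0,1],
  ],
)

```text
time_s: 2.7
eef_pos: [598.5, -285.9, 84.8]
ee_rot: [0.003, 0.81, 0.586, 0.002]
force: [-0.8, 0.7, -0.2]
grip_width: 1.001
```

```bash
python3 - <<'E'
from rig import sense, optics
from h import *
import cv2
s=sense();print(s["eef_pos"],R.from_quat(s["ee_rot"],scalar_first=True).as_matrix())
ims=[]
for n,(x,y) in dict(side=(255,240),top=(320,130)).items():
    c=optics.capture(n);i=c["img"]
    ims.append(cv2.resize(i[y:y+130,x:x+130],(400,400),interpolation=cv2.INTER_CUBIC))
cv2.imwrite("pics/c2.png",cv2.convertScaleAbs(np.hstack(ims),alpha=1.5))
E
```

```text
[ 598.51661205 -285.86256902   84.76934606] [[ 3.13503035e-01  9.49558136e-01  7.42923805e-03]
 [ 9.49587082e-01 -3.13489533e-01 -2.94722888e-03]
 [-4.69576794e-04  7.97867368e-03 -9.99968060e-01]]
```

View pics/c2.png

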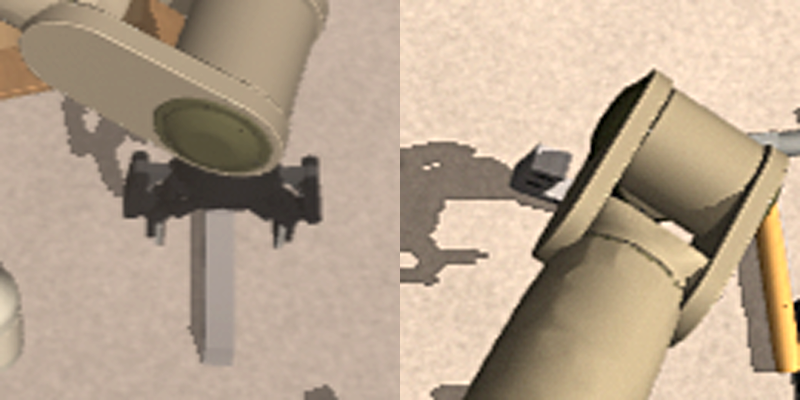

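Fast rows drift sideways by about 13 mm, so I'll correct that before going lower and use smaller steps.

Emit:
play_rows(
  plan=[
    [2,-10,0,0.003,0.007,-0.016,1],
    [0,-3,0,0,0,0,1],
    [0,0,0,0,0,0,1],
  ],
)

```text
time_s: 3.05
eef_pos: [604.4, -299.9, 97.2]
ee_rot: [0.008, 0.814, 0.58, 0.003]
force: [-0.9, 0.1, 0.6]
grip_width: 0.996
```

Emit:
play_rows(
  plan=[
    [-1,0,-15,0,0,0,1],
    [-1,0,-15,0,0,0,1],
    [-1,0,-15,0,0,0,1],
    [0,0,0,0,0,0,1],
    [0,0,0,0,0,0,1],
  ],
)

```text
time_s: 3.47
eef_pos: [604.5, -300.2, 61.3]
ee_rot: [0.016, 0.813, 0.582, 0.006]
force: [0.6, -0.1, 1.1]
grip_width: 1.0
```

```bash
cat > st.py <<'E'
from rig import sense
from h import *
np.set_printoptions(precision=4,suppress=True)
s=sense();M=R.from_quat(s["ee_rot"],scalar_first=True).as_matrix()
print(s["time_s"],s["eef_pos"],"yaw",np.arctan2(M[1,1],M[0,1]),"fix rot",[-M[1,2],M[0,2]],"F",s["force"],"T",s["wrist_torque"],s["grip_width"],s["joints"],s["dq"])
E
python3 st.py
```

```text
3.4667 [ 604.4972 -300.1916   61.2966] yaw -0.32904590183945637 fix rot [np.float64(0.018743895314927567), np.float64(0.02707836134138597)] F [ 0.6135 -0.0622  1.1334] T [ 0.0022  0.078  -0.0192] 0.9996811375663146 [-0.6345  0.7804  1.2076  0.0011  1.1206 -0.3057] [ 0.0015 -0.0056  0.0169  0.0031 -0.0052 -0.0042]
```

Emit:
play_rows(
  plan=[
    [-3,1,0,0.019,0.027,-0.006,1],
    [0,0,0,0,0,0,1],
    [0,0,0,0,0,0,1],
  ],
)

```text
time_s: 3.72
eef_pos: [602.8, -299.3, 65.9]
ee_rot: [0.002, 0.815, 0.58, 0.001]
force: [-0.5, 0.1, 0.4]
grip_width: 0.998
```

```bash
python3 st.py
```

```text
3.7167 [ 602.8155 -299.3313   65.9441] yaw -0.3341234326242236 fix rot [np.float64(0.002835277480182006), np.float64(0.004381518021136142)] F [-0.4543  0.1133  0.3809] T [0.0262 0.0597 0.0502] 0.9976358380791011 [-0.6347  0.7857  1.184   0.0003  1.1667 -0.3007] [ 0.0023 -0.0142 -0.0205 -0.0003  0.02    0.0016]
```

Emit:
play_rows(
  plan=[
    [-1,0,-13,0.003,0.004,0,1],
    [0,0,-13,0.003,0.004,0,1],
    [-1,0,-13,0.003,0.004,0,1],
    [0,0,0,0.002,0.003,0,1],
    [0,0,0,0,0,0,1],
  ],
)

```text
time_s: 4.13
eef_pos: [601.0, -299.2, 24.2]
ee_rot: [-0.006, 0.815, 0.58, -0.002]
force: [0.7, 0.1, 0.5]
grip_width: 1.0
```

```bash
python3 st.py
```

```text
4.1333 [ 600.9864 -299.1955   24.196 ] yaw -0.333303814654975 fix rot [np.float64(-0.007176482603101213), np.float64(-0.00905686359977243)] F [0.6814 0.0535 0.4853] T [-0.0055 -0.0455 -0.0212] 0.9997682911865674 [-0.6362  0.8411  1.1986  0.0004  1.1135 -0.3031] [-0.0018  0.0315  0.0299  0.0006 -0.0202 -0.0007]
```

Emit:
play_rows(
  plan=[
    [0,0,-9,-0.004,-0.005,0,1],
    [0,0,-8,0,0,0,1],
    [0,0,0,0,0,0,1],
    [0,0,0,0,0,0,1],
  ],
)

```text
time_s: 4.47
eef_pos: [600.8, -299.1, 5.5]
ee_rot: [-0.003, 0.815, 0.58, -0.001]
force: [0.9, -0.2, 1.4]
grip_width: 1.003
```

```bash
python3 st.py
```

```text
4.4667 [ 600.8221 -299.1153    5.5259] yaw -0.33325414622336724 fix rot [np.float64(-0.0038956641998021237), np.float64(-0.004998723113233979)] F [ 0.9214 -0.1981  1.3915] T [-0.0077 -0.0226 -0.0251] 1.0031385700096795 [-0.6361  0.8624  1.2121  0.0002  1.0734 -0.303 ] [-0.0019  0.0125  0.0067  0.0007 -0.0031 -0.0006]
```

Emit:
play_rows(
  plan=[
    [0,0,0,-0.004,-0.005,0,0.2],
    [0,0,0,0,0,0,-0.3],
    [0,0,0,0,0,0,-1],
    [0,0,0,0,0,0,-1],
    [0,0,0,0,0,0,-1],
  ],
  grip_force=90,
)

```text
time_s: 4.88
eef_pos: [601.5, -299.6, 7.3]
ee_rot: [0.001, 0.815, 0.58, 0.0]
force: [-0.3, 0.5, -0.2]
grip_width: 0.301
```

Emit:
play_rows(
  plan=[
    [0,0,0,0,0,0,-1],
    [0,0,0,0,0,0,-1],
    [0,0,0,0,0,0,-1],
    [0,0,0,0,0,0,-1],
    [0,0,0,0,0,0,-1],
  ],
)

```text
time_s: 5.3
eef_pos: [601.6, -299.7, 7.6]
ee_rot: [0.002, 0.815, 0.58, 0.0]
force: [0.0, -0.0, 0.9]
grip_width: 0.26
```

```bash
python3 st.py
```

```text
5.3 [ 601.6298 -299.6992    7.6186] yaw -0.3331292697952189 fix rot [np.float64(0.002290100075697665), np.float64(0.002724375498790412)] F [ 0.011  -0.0414  0.8739] T [0.0375 0.0071 0.0273] 0.25988135771953275 [-0.636   0.8567  1.2172 -0.0003  1.0641 -0.3027] [ 0.0013 -0.0012  0.0005  0.0012  0.0004 -0.0005]
```

Emit:
play_rows(
  plan=[
    [0,0,15,0,0,0,-1],
    [0,0,20,0,0,0,-1],
    [0,0,25,0,0,0,-1],
    [0,0,25,0,0,0,-1],
    [0,0,0,0,0,0,-1],
  ],
)

```text
time_s: 5.72
eef_pos: [599.2, -298.1, 91.7]
ee_rot: [-0.002, 0.814, 0.58, -0.001]
force: [0.4, 0.4, -1.5]
grip_width: 0.259
```

Emit:
play_rows(
  plan=[
    [0,0,25,0,0,0,-1],
    [0,0,25,0,0,0,-1],
    [0,0,25,0,0,0,-1],
    [0,0,25,0,0,0,-1],
    [0,0,0,0,0,0,-1],
  ],
)

```text
time_s: 6.13
eef_pos: [596.8, -296.7, 188.7]
ee_rot: [-0.007, 0.814, 0.58, -0.003]
force: [1.3, -0.7, -0.7]
grip_width: 0.263
```

```bash
python3 st.py
```

```text
6.1333 [ 596.8337 -296.7136  188.7096] yaw -0.33287532447684304 fix rot [np.float64(-0.00784846904255136), np.float64(-0.01307862939509518)] F [ 1.2914 -0.7346 -0.6596] T [-0.162  -0.0183 -0.0014] 0.2629540899750248 [-0.6362  0.6732  1.054  -0.0015  1.4295 -0.3031] [ 0.      0.0469  0.0833 -0.0008 -0.0655  0.0004]
```

Emit:
play_rows(
  plan=[
    [0,0,25,-0.005,-0.008,0,-1],
    [0,0,25,-0.003,-0.005,0,-1],
    [0,5,8,0,0,0,-1],
    [0,0,0,0,0,0,-1],
  ],
)

```text
time_s: 6.47
eef_pos: [595.6, -290.7, 239.8]
ee_rot: [-0.005, 0.815, 0.58, -0.002]
force: [-0.1, 0.2, -2.3]
grip_width: 0.264
```

Emit:
play_rows(
  plan=[
    [-2,20,0,0,0,0.02,-1],
    [-3,30,0,0,0,0.02,-1],
    [-3,30,0,0,0,0.02,-1],
    [-3,30,0,0,0,0.02,-1],
    [-3,30,0,0,0,0.02,-1],
  ],
)

```text
time_s: 6.88
eef_pos: [577.7, -149.8, 224.8]
ee_rot: [-0.012, 0.786, 0.618, -0.006]
force: [0.5, 0.1, -2.6]
grip_width: 0.264
```

```bash
python3 st.py
```

```text
6.8833 [ 577.6503 -149.8129  224.8418] yaw -0.23703982778350352 fix rot [np.float64(-0.010733018834255082), np.float64(-0.023795493264834662)] F [ 0.5338  0.1342 -2.6192] T [-0.1137 -0.0647  0.017 ] 0.2642211309378549 [-0.4496  0.4924  1.2544 -0.0007  1.4209 -0.2124] [ 0.5371 -0.2935  0.5479  0.0067 -0.211   0.2842]
```

Emit:
play_rows(
  plan=[
    [0,0,20,-0.005,-0.012,0,-1],
    [-1,20,6,-0.003,-0.006,0.02,-1],
    [-1,30,4,0,-0.002,0.02,-1],
    [-1,30,4,0,-0.002,0.02,-1],
    [-1,30,4,0,-0.002,0.02,-1],
  ],
)

```text
time_s: 7.3
eef_pos: [569.2, -32.3, 249.0]
ee_rot: [-0.01, 0.759, 0.651, -0.005]
force: [0.4, 0.2, -3.6]
grip_width: 0.261
```

Emit:
play_rows(
  plan=[
    [-1,30,4,0,0,0.02,-1],
    [-1,30,4,0,0,0.02,-1],
    [-1,30,4,0,0,0.02,-1],
    [0,0,0,0,0,0,-1],
    [0,0,0,0,0,0,-1],
  ],
)

```text
time_s: 7.72
eef_pos: [561.8, 68.5, 249.4]
ee_rot: [-0.016, 0.735, 0.677, -0.01]
force: [0.3, -1.0, -2.8]
grip_width: 0.264
```

```bash
python3 st.py
```

```text
7.7167 [561.8358  68.4788 249.436 ] yaw -0.08214616869263239 fix rot [np.float64(-0.01015573103500776), np.float64(-0.036848211947383386)] F [ 0.3142 -1.004  -2.7615] T [-0.158  -0.0194 -0.0228] 0.2643851163204247 [-0.0888  0.413   1.3099  0.0069  1.4564 -0.0075] [ 0.0574  0.0157  0.0281  0.0185 -0.0159  0.0172]
```

Emit:
play_rows(
  plan=[
    [0,18,0,-0.005,-0.02,0.01,-1],
    [0,18,1,-0.005,-0.015,0.01,-1],
    [0,18,1,0,0,0.01,-1],
    [0,15,1,0,0,0.01,-1],
    [0,0,0,0,0,0,-1],
  ],
)

```text
time_s: 8.13
eef_pos: [559.9, 137.2, 242.3]
ee_rot: [-0.004, 0.723, 0.691, -0.006]
force: [0.4, 0.3, -2.5]
grip_width: 0.261
```

```bash
python3 st.py; python3 - <<'E'
from rig import optics
from h import *
import cv2
ims=[]
for n,(x,y,w,h) in dict(side=(195,100,150,150),top=(170,150,150,150)).items():
    c=optics.capture(n);pickle.dump(c,open(n+"3.pkl","wb"));i=c["img"]
    ims.append(cv2.resize(i[y:y+h,x:x+w],(400,400),interpolation=cv2.INTER_CUBIC))
cv2.imwrite("pics/c3.png",cv2.convertScaleAbs(np.hstack(ims),alpha=1.5))
E
```

```text
8.1333 [559.8775 137.2102 242.2718] yaw -0.0451154606382137 fix rot [np.float64(0.001646511085203855), np.float64(-0.014508258297238848)] F [ 0.4063  0.2764 -2.4882] T [-0.1673 -0.0196  0.026 ] 0.26088895392870126 [ 0.0377  0.4287  1.3049 -0.0011  1.4225  0.083 ] [-0.0394  0.0178  0.0404 -0.0191 -0.0199 -0.0148]
```

View pics/c3.png

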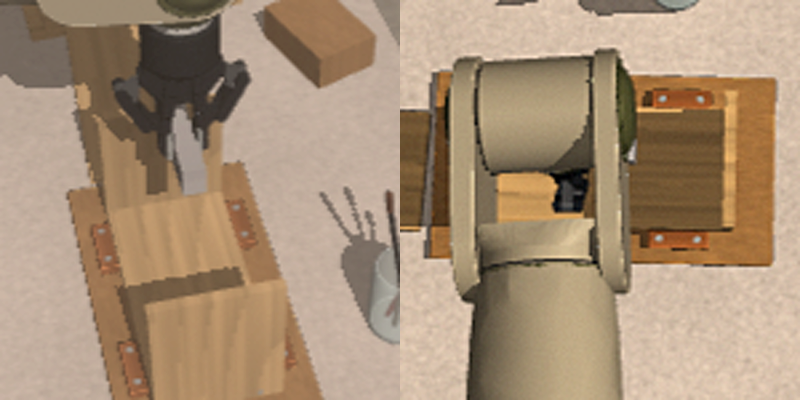

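Emit:
play_rows(
  plan=[
    [0,0,-15,0,-0.01,0,-1],
    [0,0,-20,0,-0.003,0,-1],
    [0,0,-20,0,0,0,-1],
    [0,0,-20,0,0,0,-1],
    [0,0,0,0,0,0,-1],
  ],
)

```text
time_s: 8.65
eef_pos: [560.1, 128.7, 161.9]
ee_rot: [0.001, 0.726, 0.688, -0.002]
force: [-0.6, 0.8, -3.3]
grip_width: 0.267
```

```bash
python3 st.py
```

```text
8.65 [560.096  128.6917 161.8701] yaw -0.05465249584691243 fix rot [np.float64(0.004259863058039624), np.float64(-0.0027585635290828894)] F [-0.5574  0.7976 -3.275 ] T [-0.1334  0.0531 -0.0102] 0.26697077168110106 [ 0.024   0.4826  1.438  -0.0045  1.2238  0.0801] [-0.0244 -0.0322 -0.0415 -0.0025  0.0408 -0.0052]
```

Emit:
play_rows(
  plan=[
    [0,3,-18,0,0,0.005,-1],
    [0,2,-18,0,0,0.005,-1],
    [0,2,-18,0,0,0,-1],
    [0,2,-18,0,0,0,-1],
    [0,0,0,0,0,0,-1],
  ],
)

```text
time_s: 9.07
eef_pos: [561.7, 132.4, 89.6]
ee_rot: [0.002, 0.725, 0.689, -0.002]
force: [0.0, 0.3, -3.7]
grip_width: 0.262
```

```bash
python3 st.py
```

```text
9.0667 [561.7484 132.428   89.576 ] yaw -0.051315536741839446 fix rot [np.float64(0.005352142808865382), np.float64(-0.0006312393995677075)] F [ 0.0152  0.286  -3.6566] T [-0.0827  0.0095  0.017 ] 0.26243666230578744 [ 0.031   0.5692  1.5056 -0.0061  1.0676  0.0853] [-0.0209 -0.0422 -0.0462 -0.006   0.0512 -0.0073]
```

Emit:
play_rows(
  plan=[
    [0,1,-15,0.004,0,0.006,-1],
    [0,1,-15,0,0,0,-1],
    [0,1,-12,0,0,0,-1],
    [0,0,0,0,0,0,-1],
    [0,0,0,0,0,0,-1],
  ],
)

```text
time_s: 9.48
eef_pos: [565.2, 132.2, 51.7]
ee_rot: [0.003, 0.724, 0.69, 0.001]
force: [1.2, -0.1, -2.7]
grip_width: 0.261
```

```bash
python3 st.py
```

```text
9.4833 [565.2488 132.2258  51.7488] yaw -0.04889338006358626 fix rot [np.float64(0.0016930669540577144), np.float64(0.005718563619643015)] F [ 1.2179 -0.0928 -2.6935] T [-0.126   0.0264  0.0311] 0.2609685356916013 [ 0.0289  0.6237  1.5274 -0.0022  0.9849  0.079 ] [-0.0072  0.0047  0.001  -0.0008  0.005  -0.0017]
```

Emit:
play_rows(
  plan=[
    [-1,0,-6,0,0,0,-1],
    [0,0,-5,0,0,0,-1],
    [0,0,0,0,0,0,-1],
  ],
)

```text
time_s: 9.73
eef_pos: [565.7, 131.7, 42.7]
ee_rot: [0.004, 0.724, 0.689, 0.003]
force: [1.1, 0.2, -2.3]
grip_width: 0.265
```

Emit:
play_rows(
  plan=[
    [0,0,-3,0,0,0,-1],
    [0,0,0,0,0,0,-1],
  ],
)

```text
time_s: 9.9
eef_pos: [565.9, 131.7, 39.9]
ee_rot: [0.004, 0.724, 0.689, 0.003]
force: [-0.3, -0.2, -3.8]
grip_width: 0.259
```

```bash
python3 st.py
```

```text
9.9 [565.948  131.7456  39.9272] yaw -0.0494469927595522 fix rot [np.float64(0.0016572085033067369), np.float64(0.010668482726810043)] F [-0.3437 -0.2341 -3.8033] T [-0.1619  0.0096  0.0616] 0.25939512584415597 [ 0.0281  0.6397  1.5363 -0.0024  0.955   0.0789] [ 0.0001 -0.0146 -0.0128  0.0015  0.0095 -0.0007]
```

Emit:
play_rows(
  plan=[
    [0,8,0,0,0.003,0,-1],
    [0,8,0,0,0.003,0,-1],
    [0,8,0,0,0,0.002,-1],
    [0,0,0,0,0,0,-1],
  ],
)

```text
time_s: 10.23
eef_pos: [566.2, 158.4, 40.5]
ee_rot: [0.002, 0.724, 0.69, 0.001]
force: [-0.4, -0.1, -2.7]
grip_width: 0.263
```

```bash
python3 st.py
```

```text
10.2333 [566.1861 158.3554  40.5053] yaw -0.047657799297012936 fix rot [np.float64(0.001341746594354201), np.float64(0.004834878357201849)] F [-0.3523 -0.0897 -2.6832] T [-0.1454 -0.0535 -0.0043] 0.26268671544487315 [ 0.0743  0.6536  1.5084 -0.0021  0.9749  0.1231] [-0.0051  0.0016 -0.0034 -0.0079  0.0015 -0.0042]
```

Emit:
play_rows(
  plan=[
    [0,0,-3,0,0,0,-1],
    [0,0,0,0,0,0,-1],
    [0,0,-2,0,0,0,-1],
    [0,0,0,0,0,0,-1],
  ],
)

```text
time_s: 10.57
eef_pos: [566.0, 159.4, 35.0]
ee_rot: [0.002, 0.723, 0.691, 0.001]
force: [-0.3, -1.4, -1.9]
grip_width: 0.261
```

Emit:
play_rows(
  plan=[
    [0,0,-2,0,0,0,-1],
    [0,0,0,0,0,0,-1],
  ],
)

```text
time_s: 10.73
eef_pos: [566.5, 159.3, 35.2]
ee_rot: [0.003, 0.723, 0.691, 0.002]
force: [0.7, 0.1, -3.3]
grip_width: 0.263
```

```bash
python3 st.py
```

```text
10.7333 [566.5309 159.2564  35.1842] yaw -0.04610789368023591 fix rot [np.float64(0.001248643160134308), np.float64(0.006069018578674519)] F [ 0.7438  0.1131 -3.3413] T [-0.0846  0.0157 -0.0173] 0.2625633600198204 [ 0.0759  0.6619  1.5103 -0.0021  0.9635  0.1231] [-0.0044 -0.0142 -0.0075 -0.0008  0.0112 -0.0018]
```

Emit:
play_rows(
  plan=[
    [0,0,-2,0,0,0,-1],
    [0,0,-2,0,0,0,-1],
    [0,0,-2,0,0,0,-1],
  ],
)

```text
time_s: 10.98
eef_pos: [566.9, 159.2, 34.5]
ee_rot: [0.003, 0.723, 0.691, 0.002]
force: [-8.7, -1.5, 19.6]
grip_width: 0.265
```

```bash
python3 st.py
```

```text
10.9833 [566.9429 159.1605  34.5301] yaw -0.04632121860067709 fix rot [np.float64(0.00089182119989976), np.float64(0.007132514523848752)] F [-8.7441 -1.4604 19.5659] T [-0.1157  1.8851  0.037 ] 0.2653303125555923 [ 0.0755  0.663   1.5103 -0.0017  0.9612  0.1228] [-0.0013 -0.0008  0.0007  0.0011  0.0006 -0.0007]
```

Emit:
play_rows(
  plan=[
    [-1,3,0,0,0.003,0,-1],
    [-1,3,0,0,0,0,-1],
    [0,3,0,0,0,0,-1],
  ],
)

```text
time_s: 11.23
eef_pos: [565.2, 167.5, 35.1]
ee_rot: [0.002, 0.724, 0.69, 0.001]
force: [-0.4, -2.1, -2.4]
grip_width: 0.258
```

```bash
python3 st.py
```

```text
11.2333 [565.1939 167.5126  35.1053] yaw -0.047767478115010364 fix rot [np.float64(0.0012391971447355613), np.float64(0.005093586586321616)] F [-0.4381 -2.0785 -2.4197] T [-0.3146  0.017   0.0027] 0.25817248878881816 [ 0.0903  0.6642  1.5061 -0.0021  0.9663  0.1392] [ 0.0603  0.0256 -0.0373 -0.0038  0.0154  0.0675]
```

Emit:
play_rows(
  plan=[
    [0,3,-0.5,0,0,0,-1],
    [0,3,-0.5,0,0,0,-1],
    [0,3,-0.5,0,0,0,-1],
  ],
)

```text
time_s: 11.48
eef_pos: [566.4, 174.6, 34.6]
ee_rot: [0.005, 0.724, 0.69, 0.001]
force: [-3.4, -8.8, 6.0]
grip_width: 0.266
```

```bash
python3 st.py
```

```text
11.4833 [566.3918 174.5539  34.6473] yaw -0.04722674064233153 fix rot [np.float64(0.005863708635165859), np.float64(0.007039439566929421)] F [-3.4065 -8.8077  6.0215] T [-1.096   0.3006  0.2173] 0.26595811283524623 [ 0.1043  0.6704  1.496  -0.008   0.9688  0.1561] [ 0.0547  0.0245 -0.0413 -0.0289  0.0139  0.0663]
```

Emit:
play_rows(
  plan=[
    [-1,3,-0.5,0.005,0.002,0,-1],
    [0,3,-0.5,0.002,0,0,-1],
  ],
)

```text
time_s: 11.65
eef_pos: [566.6, 178.8, 34.7]
ee_rot: [0.003, 0.723, 0.69, 0.002]
force: [-3.0, -9.3, 6.5]
grip_width: 0.259
```

```bash
python3 st.py
```

```text
11.65 [566.5832 178.8114  34.6723] yaw -0.04669175676183659 fix rot [np.float64(0.0024917645772396016), np.float64(0.007169197125019968)] F [-2.9736 -9.273   6.5074] T [-1.4565  0.4234  0.0873] 0.2587437207154283 [ 0.1101  0.6724  1.492  -0.004   0.9703  0.159 ] [ 0.0428  0.0233 -0.0421 -0.0063  0.0086  0.041 ]
```

Emit:
play_rows(
  plan=[
    [-1,2,-0.5,0.002,0.002,0,-1],
    [0,2,-0.5,0.002,0,0,-1],
  ],
)

```text
time_s: 11.82
eef_pos: [566.5, 180.1, 34.7]
ee_rot: [0.003, 0.723, 0.691, 0.001]
force: [-7.4, -19.1, 10.8]
grip_width: 0.26
```

```bash
python3 st.py; python3 - <<'E'
from rig import optics
from h import *
import cv2
ims=[]
for n,(x,y,w,h) in dict(side=(205,110,130,130),top=(160,150,120,120)).items():
    c=optics.capture(n);pickle.dump(c,open(n+"4.pkl","wb"));i=c["img"]
    ims.append(cv2.resize(i[y:y+h,x:x+w],(400,400),interpolation=cv2.INTER_CUBIC))
cv2.imwrite("pics/c4.png",cv2.convertScaleAbs(np.hstack(ims),alpha=1.5))
E
```

```text
11.8167 [566.4641 180.1326  34.6641] yaw -0.04591584349750731 fix rot [np.float64(0.0038494913451854185), np.float64(0.005974538549402388)] F [ -7.4283 -19.0616  10.7857] T [-2.7166  1.1567 -0.0689] 0.25966539537311817 [ 0.1129  0.6737  1.4897 -0.0054  0.9727  0.1619] [ 0.0092  0.0102 -0.0203 -0.026   0.0231  0.0176]
```

View pics/c4.png

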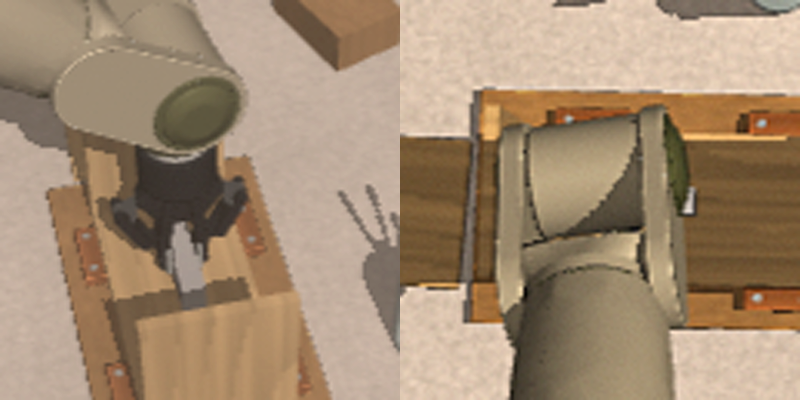

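The crops show the square standing inside against the left board, its upright at about (185,250). The board's top edge is at crop column ~499, about 189.7 px in the full image, which works out to y≈272 at the far corner, so upright within a few mm. The Fy jump confirms the heel has reached the side. I'll settle into a gentle hold.

Emit:
play_rows(
  plan=[
    [0,1,-1,0.002,0.002,0,-1],
    [0,1,-1,0.002,0,0,-1],
    [0,1,-1,0.002,0,0,-1],
    [0,1,-1,0.001,0,0,-1],
  ],
)

```text
time_s: 12.25
eef_pos: [566.5, 180.1, 34.6]
ee_rot: [0.002, 0.723, 0.691, -0.001]
force: [-7.6, -9.6, 11.7]
grip_width: 0.264
```

```bash
python3 st.py
```

```text
12.25 [566.4694 180.0732  34.5957] yaw -0.04579131317434827 fix rot [np.float64(0.004160428483072266), np.float64(0.0018262394510618805)] F [-7.5785 -9.6161 11.6743] T [-1.2964  0.8969  0.0287] 0.26438171729184584 [ 0.1128  0.6756  1.4863 -0.0052  0.9784  0.1615] [ 0.0042  0.0046 -0.0073 -0.0164  0.0122  0.0106]
```

Emit:
play_rows(
  plan=[
    [-1,2,-1,0.002,0,0,-1],
    [0,2.5,-1,0.002,0,0,-1],
    [0,2.5,-1,0.002,0,0,-1],
    [0,2.5,-1,0.002,0,0,-1],
  ],
)

```text
time_s: 12.58
eef_pos: [566.5, 180.1, 34.6]
ee_rot: [0.005, 0.723, 0.691, -0.004]
force: [-7.6, -19.2, 13.6]
grip_width: 0.262
```

```bash
python3 st.py
```

```text
12.5833 [566.4941 180.0715  34.5718] yaw -0.045319008937924996 fix rot [np.float64(0.012925232183595701), np.float64(0.0001944864213361628)] F [ -7.6221 -19.2297  13.6136] T [-2.3305  1.1681  0.0081] 0.26249912046484947 [ 0.1165  0.6776  1.4826 -0.0155  0.9827  0.1704] [ 0.0107  0.0111 -0.0211 -0.031   0.0275  0.0298]
```

The TCP didn't move under an extra 10 N, so the heel is seated against the side, though the tool pitched slightly. I'll back off to a gentle push and restore the pitch.

Emit:
play_rows(
  plan=[
    [0,1,-1.5,0.008,0,0,-1],
    [0,1.2,-1.5,0.005,0,0,-1],
    [0,1.2,-1.5,0.004,0,0,-1],
    [0,1.2,-1.5,0.003,0,0,-1],
  ],
)

```text
time_s: 12.92
eef_pos: [566.6, 180.2, 34.6]
ee_rot: [-0.0, 0.723, 0.691, -0.001]
force: [-9.8, -10.8, 15.8]
grip_width: 0.261
```

```bash
python3 st.py
```

```text
12.9167 [566.5589 180.15    34.5529] yaw -0.04479098607239689 fix rot [np.float64(0.0008127249735672662), np.float64(-0.0017467406731777086)] F [ -9.7969 -10.8124  15.8437] T [-1.6777  1.3344 -0.0112] 0.2609125689562523 [ 0.1112  0.6769  1.4839 -0.0007  0.9826  0.1564] [-0.0046  0.0006 -0.0034  0.0096  0.0027 -0.0125]
```

Emit:
play_rows(
  plan=[
    [0,1.4,-1.5,0.002,0.001,0,-1],
    [0,1.4,-1.5,0.002,0,0,-1],
    [0,1.4,-1.5,0.002,0,0,-1],
  ],
)

```text
time_s: 13.17
eef_pos: [566.6, 180.1, 34.6]
ee_rot: [-0.0, 0.722, 0.691, -0.003]
force: [-10.4, -12.8, 17.5]
grip_width: 0.268
```

```bash
python3 st.py; python3 - <<'E'
from rig import optics,sense
from h import *
import cv2,time
ims=[]
for n,(x,y,w,h) in dict(side=(215,120,100,100),top=(160,160,100,100)).items():
    c=optics.capture(n);pickle.dump(c,open(n+"5.pkl","wb"));i=c["img"]
    cv2.imwrite(f"pics/{n}5.png",i)
    ims.append(cv2.resize(i[y:y+h,x:x+w],(400,400),interpolation=cv2.INTER_CUBIC))
    # expected pixels if seated and side upright
    C=np.array([566,276,27.]);Y=np.array([.044,.999,0]);X=np.array([.999,-.044,0]);Z=np.array([0,0,1.])
    for nm,P in dict(topInFar=C+70*X+160*Z,topInNear=C-70*X+160*Z,toe=C-150*Y,).items():
        p=proj(c,P);print(n,nm,p,"crop",(p-[x,y]+.5)*4-.5+([400,0] if n=="top" else [0,0]))
cv2.imwrite("pics/c5.png",cv2.convertScaleAbs(np.hstack(ims),alpha=1.6))
for k in range(10): optics.capture("top")
E
python3 st.py
```

```text
13.1667 [566.5608 180.1485  34.5534] yaw -0.043952930517124546 fix rot [np.float64(0.0030593878987948617), np.float64(-0.004249893422137491)] F [-10.3844 -12.8271  17.4847] T [-1.8148  1.3528 -0.0177] 0.2679375457380758 [ 0.1121  0.6783  1.4812 -0.0031  0.9866  0.1577] [ 0.0023  0.0033 -0.0062 -0.01    0.0127  0.0059]
side topInFar [277.02559548 133.16742698] crop [249.60238193  54.16970793]
side topInNear [230.20973732 140.88658003] crop [62.33894927 85.04632012]
side toe [266.34250984 210.02375879] crop [206.87003935 361.59503515]
top topInFar [189.11134096 181.08731092] crop [517.94536382  85.84924367]
top topInNear [186.86778982 232.35610306] crop [508.97115928 290.92441226]
top toe [248.37860447 212.08768141] crop [755.01441787 209.85072563]
13.7667 [566.5671 180.1423  34.5636] yaw -0.04398560534150466 fix rot [np.float64(0.002977588258182596), np.float64(-0.004235601097571589)] F [-11.0887 -12.4304  17.1418] T [-1.796   1.3323 -0.0392] 0.2581812528759215 [ 0.112   0.6783  1.4812 -0.003   0.9866  0.1577] [-0.0025 -0.      0.0013  0.001   0.0003 -0.0009]
```

View pics/c5.png

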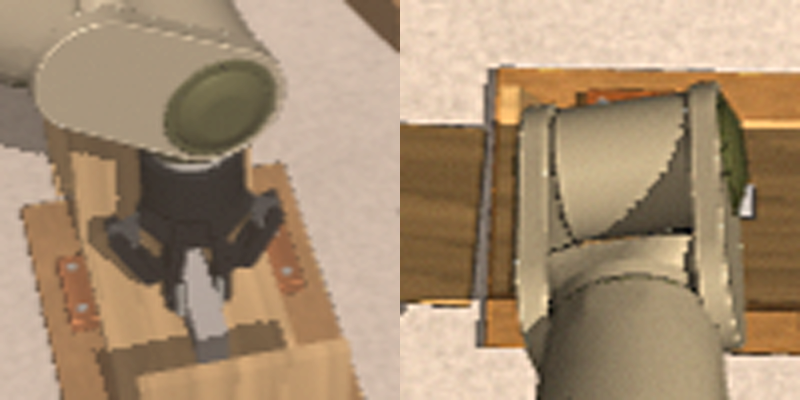

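The board's inner top corner shows at crop (520,86), against 518 predicted for upright. The toe shows at about (752,212), against (755,210) predicted for seated. The hold stayed steady for 0.6 s, with speeds near zero and forces constant, so I'm handing in.

```bash
python3 -c "
from rig import ctrl
print(ctrl.finish_job())"; python3 st.py
```

```text
the job is handed in; nothing more can be done
None
the job is handed in; nothing more can be done
```

I gripped the square by its foot, carried it over the case and lowered it onto the base. Then I slid it into the corner until its heel met the left side board, bringing that board upright. I handed the job in at about 14 s, still gripping and pressing; no verdict was reported.

**Seating:** In the top view the board's top inner corner and the square's toe were each within about 1 px (2–3 mm) of where a square, seated corner would put them. That is only about as precise as the camera calibration. Most of the board's top edge was hidden by the wrist, so only its far corner could be checked.

**Hold:** For the last 0.6 s it was at rest, with steady force of about 12 N toward the side and 17 N (about 20 N counting the square's weight) on the base. The tool yaw matched the case (-0.044 rad).

**Firm stop:** One firmer push of about 19 N did not move the gripper tip, which fits the heel being against the side. The tool pitched about 0.01 rad in that push; I corrected it before handing in.

**Unexplained:** A sideways force of about 11 N along the corner line remained at the end. I put it down to friction.

**Other objects:** The glue bottle, jar, hammer and case top were never approached closely, but I did not re-measure them at the end.

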